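# Clamp a tee block in the drill vice with its handwheel

## Robot

A 6-joint arm with a two-finger parallel gripper is mounted at the origin on the work surface; the furniture and walls round the work are solid. World frame = base frame: x ahead of the robot, y to its left, z up, the work surface at z = 0. Lengths are in mm, angles in rad, forces in N, time in s.
With the tool pointing down it reaches from about 350 to 875 mm from the base axis. Payload 15.5 kg.
Tool frame: the origin (TCP) lies at the very end of the fingers, on their centre line; the grasp point (between the pads) lies 19 mm behind it; z points along the fingers, y is the line along which they close (so a half turn about z gives the same grasp; the last joint's range is limited). The gripper opens to 85 mm and grips with 20 to 120 N. Pads are 22 mm wide; open, the fingers measure 114 mm over their backs; the gripper's body (76 mm by 85 mm) begins 54 mm behind the grasp point. The pads swing forward as they close: fully open they stand 13 mm farther back than shut.
Start: joints at [1.151, 0.494, 1.345, -0, 1.302, -0.096], TCP at [198.852, 592.524, 231.277] pointing down, gripper open.
Joint ranges: [-2.91, 2.91], [-0.82, 2.16], [0.22, 2.67], [-1.22, 4.37], [0.12, 2.79], [-3.08, 3.08]. Speed limits (rad/s): [1.89, 1.89, 2.57, 3.01, 3.01, 3.01].

## Interface

Orientations are given as a unit quaternion [x, y, z, w].
In Python, from station import readout, snapshot, bot gives the robot as it stands.
- The arm moves only by the tool arm_command, never from a script. Its argument "moves" is a list that holds one entry, the list of rows, each a list of 7 numbers: the opening, from 0 (shut) to 1 (fully open), then the shift along the tool's x, y, z in m, then the turn, a rotation vector about the tool's x, y, z in degrees. A call has 1 to 12 rows; each row shifts and turns the commanded pose from where the row before left it, along the tool's axes as they then stand; what a row does not reach is not made up. A row lasts 1/10 s, in which the tool goes at most 50 mm and 8.59 degrees, less where a joint would pass 70% of its speed; a pose out of reach is approached as far as the arm can. A call is refused whole if a number of a shift passes 0.05 or a number of a turn 8.59, either way. A call with a gripper value outside its range is refused whole. The fingers move at their own pace and stop on an object; "grip_force" is the grip in N (left out, the last holds). Time passes only in rows, so rows that do not move let the fingers close. It gives the time, the measured TCP pose, the force, the opening and the grip force at its end, in the units of the state.
- readout.sense(): the state, without advancing time (a new reading comes with each control period).
- snapshot(name): name is "side" or "top" or "wrist"; returns a dict with "color" (480x640x3 uint8, red, green, blue), "vfov" (degrees; the focal length in pixels is half the picture's height over the tangent of half this angle, whatever the lens; pixels are square), "cx", "cy" (the principal point, pixels), "R" (3x3) and "t" (3): a world point X has camera coordinates R X + t. Camera axes: x right, y down, z forward; pixel columns grow to the right and rows downward; lengths in mm; the calibration is good to about 2 mm. A picture is of the moment at which its call begins. There is no depth.
- bot.sign_off(): hands the job in; it is judged then, once.
The state is a dict: "clock": time; "joint_positions": joint angles; "joint_vel": joint speeds; "joint_efforts": joint torques, N m; "eef_pos": TCP position; "tool_rot": TCP orientation; "ft_force": force on the tool from outside, world axes, zero at the start; "torque": the same for the moment, N m; "width": finger opening in mm; "grip_force": force on a finger pad.
Only numpy, scipy, OpenCV 4.12 (cv2) and the standard library are available. Lean on these libraries where they do the work, as an engineer would, in place of code of your own. Each camera call takes 0.05 s, during which the arm holds its last target. There are 200 camera calls.

## Task

Clamp the aluminium tee block in the blue vice, ready for drilling: wind the handwheel back until the jaws are wide enough, and stand the block on the vice bed between the jaws, rib up, its long side along the jaws and about central in them. Then wind the handwheel clockwise until the block sits tight against the fixed jaw and the orange spring pad of the moving jaw is sunk about half way in, not bottomed out. Let go of everything, and leave the pliers, glue bottle and stubby screwdriver on the board where they are.

Things in the scene. Friction and masses are not known exactly. Their poses are not given: they have to be found in the camera images.
- vice: Blue drill vice on the plywood board (top z = 98 mm), fixed, but placed anew each time. Origin: under the middle of its 152 x 104 mm foot; x along the screw (ahead and to the left), from handwheel to fixed jaw; z up. Bed 60 mm up, 76 mm wide. Fixed jaw 84 mm wide, face at x +45, top 96 mm up; moving jaw's top 100 mm up. Screw axis 78 mm up; handwheel 111 mm across, near face at x -103 mm.
- wheel (a joint): Turn of the handwheel, rad, 0 to 10.47; grows clockwise as seen from the handle side (looking along vice +x), closing the jaw 24 mm a turn. At 0 and each full turn the crank handle is at the top, at +1.57 towards vice -y. The handle is 45 mm off the wheel's axis. Turning takes about 3 N at the handle; the wheel stays where it is left.
- jaw (a joint): Travel of the moving jaw towards the fixed jaw, m, 0 to 0.040 = wheel x 0.024 / 6.283. The free gap between the resting pad's face and the fixed jaw is 62 mm minus this.
- pad (a joint): How far the orange spring pad is sunk into the moving jaw, m: 0 free (face 8 mm ahead of the jaw) to 0.008 bottomed; 2.5 N per mm. Pad 70 x 26 mm, centre 78 mm above the vice's origin.
- crank_grip (a point): Middle of the black crank handle: a round grip 19 mm thick and 52 mm long, parallel to vice x, that spins freely on its pin. This point lies at x = -132 mm in the vice's frame and 29 mm in front of the rim; only a tilted hand clears the wheel all the way round.
- tee_centre (a point): Centre of the loose aluminium tee block (inverted T, about 0.4 kg), half-way up its 70 mm height; x across, y along its 90 mm length, z up. Foot 44 mm wide (x) and 34 mm high; rib above it 24 mm wide and 36 mm high. It starts on the left part of the board, rib up.
- seat (a point): Fixed point of the vice: where the tee block's centre is when it stands on the bed, central, against the fixed jaw (vice x +23, y 0, z +95 mm); axes as the vice's.
- red_pliers: Pliers with red grips, 178 x 64 x 17 mm, lying along the near edge of the board; not to be moved.
- glue_bottle: White glue bottle with a red cap, 116 mm tall, 34 x 45 mm, at the far left of the board; not to be moved.
- stub_driver: Stubby screwdriver with an orange handle, 79 x 25 x 30 mm, at the near right corner of the board; not to be moved.

How it is judged:
By the outcome, as a careful person would: the job done as asked, in the order asked, and still so for the second after the job is handed in, with the robot touching nothing.
It also fails if it takes over 66 s, if anything falls off the work surface, if the arm or the gripper's body presses on something with over 40 N, if the wrist force passes 120 N, or if a joint passes its speed limit or range.

## Working session

There is one attempt and no reset: what is moved stays moved. The work goes in short steps, Python scripts to look and compute and a tool call to move; the robot and the scene stay as the last step left them, time stands still between calls to the robot, and variables do not carry over. Pictures are saved under pics/ and viewed, at most 10 in all, crops included, and the job is handed in when it is done.

Besides the shell and the picture viewer there is one more tool, called after "Emit:" as name([rows], argument=value, ...), one row to a line, values as JSON. arm_command: Moves the arm, as the interface text tells. Its arguments: {"type":"object","properties":{"moves":{"type":"array"},"grip_force":{"type":"number"}},"required":["moves"]}

```bash
mkdir -p pics; ls; python3 - <<'E'
from station import readout, snapshot, bot
import cv2,pickle
s=readout.sense();print(s)
for n in("side","top","wrist"):
    d=snapshot(n);pickle.dump(d,open(f'pics/{n}0.pkl','wb'));cv2.imwrite(f'pics/{n}0.png',d["color"][:,:,::-1]);print(n,d["vfov"],d["cx"],d["cy"],d["R"],d["t"])
E
```

```text
pics
{'clock': 0.0, 'joint_positions': array([ 1.15147819e+00,  4.94186561e-01,  1.34618132e+00,  2.77518758e-05,
        1.30251804e+00, -9.54700127e-02]), 'joint_vel': array([-0.00072597,  0.00097679,  0.00038073,  0.00114711, -0.00110472,
        0.00024355]), 'joint_efforts': array([-1.07366352e-03, -8.82140064e+01, -3.83857763e+01, -2.24901059e-04,
        1.02960330e-02,  3.07280106e-05]), 'eef_pos': array([198.69567316, 592.16074192, 230.68116255]), 'tool_rot': array([ 1.61221002e-01,  9.86918117e-01, -6.21925040e-04, -1.77544173e-04]), 'ft_force': array([0.80981075, 0.51321551, 0.38320085]), 'torque': array([ 0.05323217,  0.02846821, -0.02556413]), 'grip_force': 0.0, 'width': 85.43820049214195}
side 51.466852978833614 318.97179013673446 240.5928301186175 [[ 0.90823407 -0.41835087 -0.0096652 ]
 [-0.26042956 -0.54700853 -0.79558664]
 [ 0.32754742  0.725096   -0.60576272]] [-436.21601078  369.24145139  714.97191096]
top 56.82820829109996 311.33743081843545 235.77125532981057 [[ 4.58051475e-03 -9.99989358e-01  5.49691366e-04]
 [-9.99350916e-01 -4.59723084e-03 -3.57296967e-02]
 [ 3.57318435e-02 -3.85674168e-04 -9.99361339e-01]] [ 136.25081894  520.3204145  1047.18234829]
wrist 58.23810900136628 314.008816416574 237.04487221392415 [[ 0.31808563  0.94805971 -0.00207684]
 [ 0.90531732 -0.30309322  0.29754839]
 [ 0.28146417 -0.09652607 -0.95470448]] [-624.03102081  -39.65148201  378.67235718]
```

View pics/side0.png

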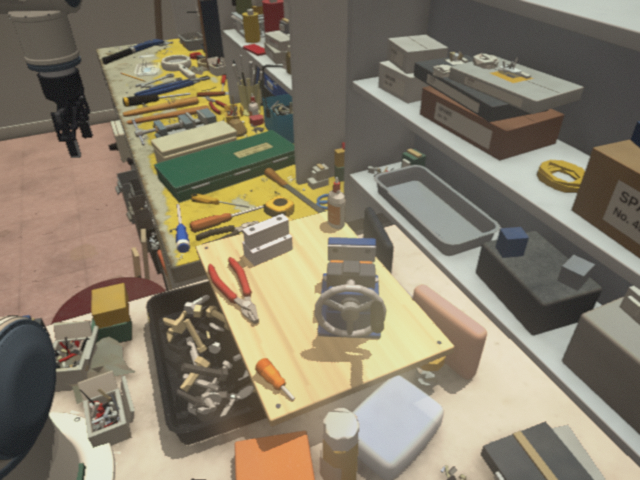

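View pics/top0.png

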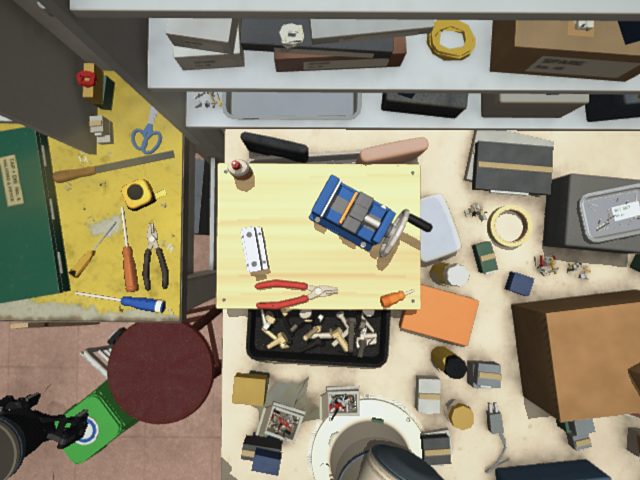

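```bash
python3 - <<'E'
import cv2
t=cv2.imread('pics/top0.png')
cv2.imwrite('pics/c1.png',cv2.resize(t[160:280,235:435],(800,480),interpolation=cv2.INTER_CUBIC))
s=cv2.imread('pics/side0.png')
cv2.imwrite('pics/c2.png',cv2.resize(s[200:350,230:400],(680,600),interpolation=cv2.INTER_CUBIC))
E
```

```text
(no output)
```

View pics/c1.png

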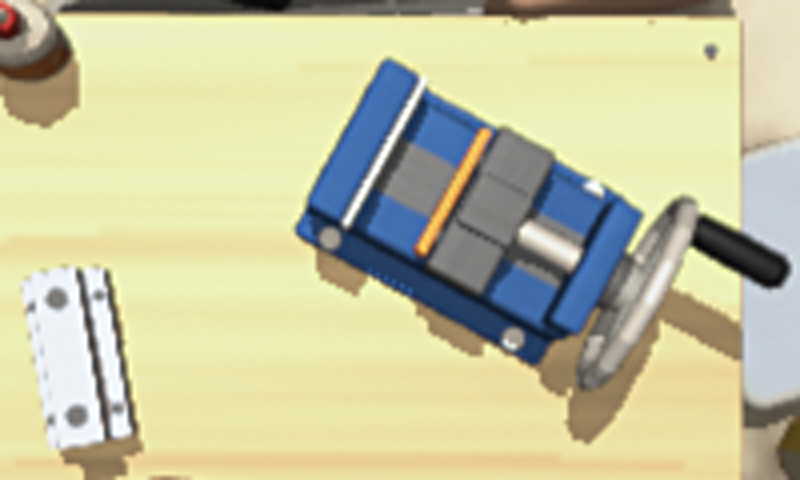

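View pics/c2.png

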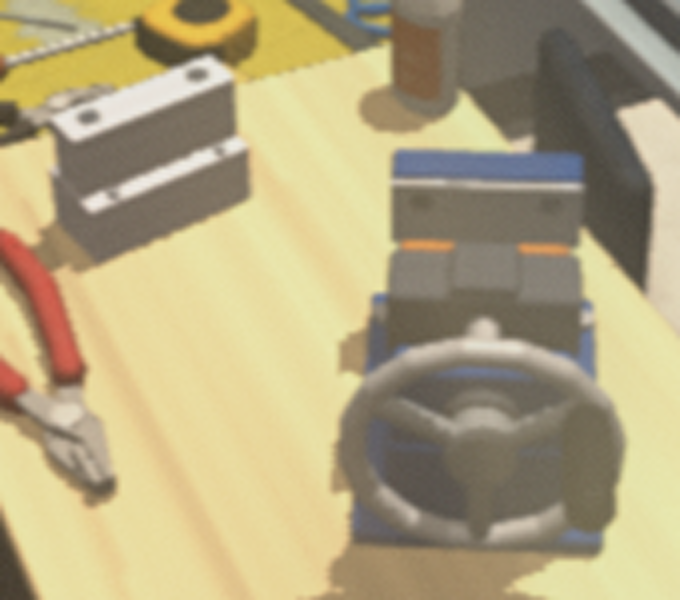

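```bash
cat > h.py <<'E'
import numpy as np,pickle
from scipy.optimize import least_squares
from scipy.spatial.transform import Rotation as Ro
def proj(d,X):
    c=np.asarray(X)@d["R"].T+d["t"]; f=240/np.tan(np.radians(d["vfov"])/2)
    return np.c_[f*c[:,0]/c[:,2]+d["cx"],f*c[:,1]/c[:,2]+d["cy"]]
def rz(a): return np.array([[np.cos(a),-np.sin(a),0],[np.sin(a),np.cos(a),0],[0,0,1]])
def l2w(p,L,z=98.): return np.asarray(L,float)@rz(p[2]).T+[p[0],p[1],z]
E
cat > fit.py <<'E'
from h import *
T=pickle.load(open('pics/top0.pkl','rb'));S=pickle.load(open('pics/side0.pkl','rb'))
c1=lambda a:np.array(a)/4+[235,160]-.4
c2=lambda a:np.array(a)/4+[230,200]-.4
Lv=[[45,-42,96],[45,42,96]]; FT=[[76,52,4],[-76,52,4]]
def rv(p): return np.r_[(proj(T,l2w(p,Lv+FT))-c1([[427,80],[349,226],[297,235],[540,362]])).ravel(),(proj(S,l2w(p,Lv))-c2([[393,182],[583,187]])).ravel()]
r=least_squares(rv,[500,0,.5],x_scale=[10,10,.1]);pv=r.x;print('vice',pv,np.round(r.fun,1))
def rw(q):
    L=[[-132,-45*np.sin(q[0]),78+45*np.cos(q[0])]]
    return np.r_[(proj(T,l2w(pv,L))-c1([[740,249]])).ravel(),(proj(S,l2w(pv,L))-c2([[590,465]])).ravel()]
for g in(1.5,):
    r=least_squares(rw,[g]);print('wheel',r.x,r.fun.round(1))
def rp(q):
    L=[[45-q[0],-35,91],[45-q[0],35,91]]
    return np.r_[(proj(T,l2w(pv,L))-c1([[485,129],[417,250]])).ravel(),(proj(S,l2w(pv,L))-c2([[398,241],[574,245]])).ravel()]
r=least_squares(rp,[40]);print('gap',r.x,r.fun.round(1))
top=[[-12,45,70],[12,45,70],[-12,-45,70],[12,-45,70]]
st=[[22,45,34],[22,-45,34]]
# local +x towards robot-right side (image right), y: +45 is image-up end
def rt(p): return np.r_[(proj(T,l2w(p,top+st))-c1([[25,272],[78,266],[55,450],[104,443],[105,268],[134,437]])).ravel(),(proj(S,l2w(p,top+st))-c2([[212,57],[235,80],[50,121],[74,143],[247,143],[93,212]])).ravel()]
r=least_squares(rt,[450,220,-1.5],x_scale=[10,10,.1]);print('tee',r.x,r.fun.round(1))
E
python3 fit.py
```

```text
vice [569.97875725  58.4053256    1.14110861] [ -0.9  -1.3   0.7   0.7  -2.3  -0.1   0.5  -2.4  47.2  -0.5 -48.8  -1.4]
wheel [0.73674813] [ 2.  -1.1  1.7 -3.9]
gap [34.11797785] [ -1.5  -2.8   0.8  -1.1  43.5  -0.5 -42.1  -1.1]
tee [487.08031968 259.01542828  -1.39408443] [ 1.4  0.3 -0.2 -0.2  1.2 -0.3  0.7 -0.6 -0.1 -0.5 -0.2 -0.6 -0.8 -0.8
 -0.1 -1.  -0.6 -1.3 -0.6 -0.7  0.4  0.5 -1.  -0.2]
```

```bash
sed -i 's/\[\[393,182\],\[583,187\]\]/[[583,187],[393,182]]/; s/\[\[398,241\],\[574,245\]\]/[[574,250],[398,245]]/' fit.py; python3 fit.py
```

```text
vice [567.73550798  56.73035999   1.10275275] [ 1.  -0.6  1.2  0.7 -1.7 -0.6 -0.1 -0.6  0.1 -0.3 -1.1  0.2]
wheel [0.87223969] [2.7 0.9 0.2 0.1]
gap [35.00184436] [ 0.5 -1.3  1.5 -0.2 -0.9 -1.   1.3 -0.4]
tee [487.08031968 259.01542828  -1.39408443] [ 1.4  0.3 -0.2 -0.2  1.2 -0.3  0.7 -0.6 -0.1 -0.5 -0.2 -0.6 -0.8 -0.8
 -0.1 -1.  -0.6 -1.3 -0.6 -0.7  0.4  0.5 -1.  -0.2]
```

```bash
cat >> h.py <<'E'
PV=[567.7,56.7,1.1028]; PT=[487.1,259.0,-1.394]
def tool(yaw_y,tilt=0):
    "tool y horizontal at yaw_y; z down, tilted by tilt toward yaw_y+90deg"
    y=np.array([np.cos(yaw_y),np.sin(yaw_y),0]); h=np.array([-y[1],y[0],0])
    z=np.sin(tilt)*h-np.cos(tilt)*np.array([0,0,1.]); return np.c_[np.cross(y,z),y,z]
TH=np.arcsin(.6); RW=tool(PV[2]-np.pi/2,TH)
def grip_tcp(w,x=-134,back=0): return l2w(PV,[[x,-45*np.sin(w),78+45*np.cos(w)]])[0]+RW[:,2]*(19-back)
def plan(p0,R0,p1,R1,N,show=True):
    D=Ro.from_matrix(R0.T@R1).as_rotvec()/N; W=Ro.from_rotvec(D).as_matrix()
    A=sum(np.linalg.matrix_power(W,k) for k in range(N))
    v=np.linalg.solve(A,R0.T@(np.array(p1)-p0))/1000
    row=np.r_[np.round(v,4),np.round(np.degrees(D),2)]
    p=np.array(p0,float);R=R0.copy();P=[]
    for k in range(N):
        p=p+R@row[:3]*1000; R=R@Ro.from_rotvec(np.radians(row[3:])).as_matrix(); P.append(p)
    print(N,'x',row.tolist()); 
    if show: print(np.round(P[::2]).astype(int).tolist())
    return p,R
def now():
    from station import readout
    s=readout.sense(); return s["eef_pos"],Ro.from_quat(s["tool_rot"]).as_matrix(),s
E
python3 - <<'E'
from h import *
p,R,s=now()
p1=grip_tcp(.872,back=100);print(p1,grip_tcp(.872))
Rm=Ro.from_matrix(R)*Ro.from_rotvec(Ro.from_matrix(R.T@RW).as_rotvec()/2)
p,R=plan(p,R,[380,230,360],Rm.as_matrix(),12)
plan(p,R,p1,RW,12)
E
```

```text
[ 516.07752596 -121.80734825  269.74834703] [543.14346392 -68.25891221 189.74834703]
12 x [-0.0304, -0.0122, -0.0162, -1.31, 1.14, 3.94]
[[224, 571, 247], [269, 522, 277], [308, 466, 302], [340, 404, 324], [363, 337, 341], [377, 266, 355]]
12 x [-0.0309, 0.011, -0.0063, -1.32, 1.14, 3.93]
[[403, 206, 357], [442, 152, 350], [474, 95, 339], [497, 34, 324], [511, -28, 305], [517, -91, 282]]
```

Emit:
arm_command([
  [[0.7,-0.0304,-0.0122,-0.0162,-1.31,1.14,3.94],[0.7,-0.0304,-0.0122,-0.0162,-1.31,1.14,3.94],[0.7,-0.0304,-0.0122,-0.0162,-1.31,1.14,3.94],[0.7,-0.0304,-0.0122,-0.0162,-1.31,1.14,3.94],[0.7,-0.0304,-0.0122,-0.0162,-1.31,1.14,3.94],[0.7,-0.0304,-0.0122,-0.0162,-1.31,1.14,3.94],[0.7,-0.0304,-0.0122,-0.0162,-1.31,1.14,3.94],[0.7,-0.0304,-0.0122,-0.0162,-1.31,1.14,3.94],[0.7,-0.0304,-0.0122,-0.0162,-1.31,1.14,3.94],[0.7,-0.0304,-0.0122,-0.0162,-1.31,1.14,3.94],[0.7,-0.0304,-0.0122,-0.0162,-1.31,1.14,3.94],[0.7,-0.0304,-0.0122,-0.0162,-1.31,1.14,3.94]],
], grip_force=25)

```text
clock: 1.35
eef_pos: [380.5, 229.3, 360.0]
tool_rot: [0.54, 0.823, 0.15, -0.093]
ft_force: [0.0, -0.3, 0.2]
width: 60.1
grip_force: 0.0
```

Emit:
arm_command([
  [[0.7,-0.0309,0.011,-0.0063,-1.32,1.14,3.93],[0.7,-0.0309,0.011,-0.0063,-1.32,1.14,3.93],[0.7,-0.0309,0.011,-0.0063,-1.32,1.14,3.93],[0.7,-0.0309,0.011,-0.0063,-1.32,1.14,3.93],[0.7,-0.0309,0.011,-0.0063,-1.32,1.14,3.93],[0.7,-0.0309,0.011,-0.0063,-1.32,1.14,3.93],[0.7,-0.0309,0.011,-0.0063,-1.32,1.14,3.93],[0.7,-0.0309,0.011,-0.0063,-1.32,1.14,3.93],[0.7,-0.0309,0.011,-0.0063,-1.32,1.14,3.93],[0.7,-0.0309,0.011,-0.0063,-1.32,1.14,3.93],[0.7,-0.0309,0.011,-0.0063,-1.32,1.14,3.93],[0.7,-0.0309,0.011,-0.0063,-1.32,1.14,3.93]],
])

```text
clock: 2.55
eef_pos: [516.1, -123.1, 269.1]
tool_rot: [0.809, 0.496, 0.27, -0.166]
ft_force: [0.7, 0.2, -0.1]
width: 59.6
grip_force: 0.0
```

```bash
python3 - <<'E'
from h import *
import cv2
from station import snapshot
d=snapshot("wrist");cv2.imwrite('pics/w1.png',d["color"][:,:,::-1]);pickle.dump(d,open('pics/w1.pkl','wb'))
p,R,s=now();print(p,s['ft_force'],s['width'],s['joint_positions'].round(2))
print(np.degrees(Ro.from_matrix(R.T@RW).as_rotvec()))
plan(p,R,grip_tcp(.872),RW,5)
for k in range(2):print(proj(d,l2w(PV,[[-132-k*26,-45*np.sin(.872),78+45*np.cos(.872)],[-103,0,78]])))
E
```

```text
[ 515.65684309 -126.77091358  266.79456644] [-0.44619921 -5.35088297 -3.96526407] 59.95919393529009 [-0.74  0.39  1.64  0.64  1.36 -0.48]
[ 0.18068473 -0.11966244 -0.55501117]
5 x [0.0011, -0.0004, 0.0201, 0.04, -0.02, -0.11]
[[521, -115, 251], [532, -92, 221], [543, -68, 190]]
[[310.49091126 241.6313714 ]
 [256.30230632 213.31893077]]
[[310.49099839 288.38498413]
 [256.30230632 213.31893077]]
```

View pics/w1.png

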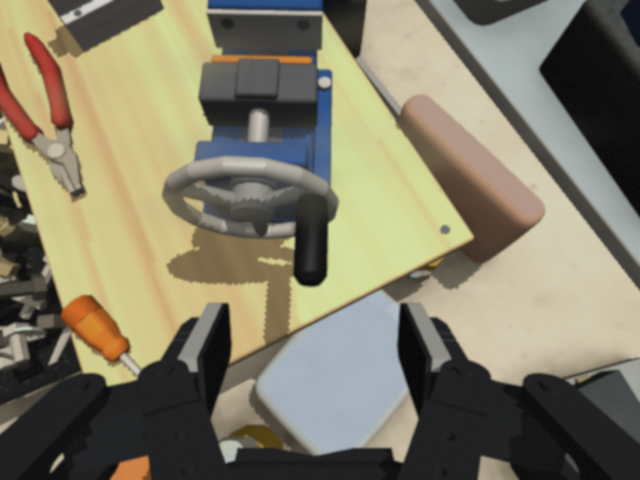

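Emit:
arm_command([
  [[0.7,0.0011,-0.0004,0.0201,0.04,-0.02,-0.11],[0.7,0.0011,-0.0004,0.0201,0.04,-0.02,-0.11],[0.7,0.0011,-0.0004,0.0201,0.04,-0.02,-0.11],[0.7,0.0011,-0.0004,0.0201,0.04,-0.02,-0.11],[0.7,0.0011,-0.0004,0.0201,0.04,-0.02,-0.11],[0.3,0,0,0,0,0,0],[0,0,0,0,0,0,0],[0,0,0,0,0,0,0],[0,0,0,0,0,0,0],[0,0,0,0,0,0,0],[0,0,0,0,0,0,0]],
], grip_force=25)

```text
clock: 3.7
eef_pos: [544.0, -63.7, 193.2]
tool_rot: [0.806, 0.501, 0.27, -0.164]
ft_force: [3.0, -4.8, 5.5]
width: 17.8
grip_force: 25.3
```

```bash
cat >> h.py <<'E'
def wind(w0,w1,N):
    w=np.linspace(w0,w1,N+1); y=-45*np.sin(w); z=45*np.cos(w); dy=np.diff(y);dz=np.diff(z)
    rows=[[0,round(.6*b/1000,4),round(-a/1000,4),round(-.8*b/1000,4),0,0,0] for a,b in zip(dy,dz)]
    print(rows)
def state(w):
    p,R,s=now(); print('err mm (tool)',(R.T@(p-grip_tcp(w))).round(1),'F tool',(R.T@s['ft_force']).round(1),'w',round(s['width'],1),s['grip_force'],s['clock'])
E
python3 -c "
from h import *
state(.872)
wind(.872,.872-np.radians(180),12)
"
```

```text
err mm (tool) [ 5.6 -1.2 -0.1] F tool [ 0.9  4.8 -6.1] w 17.8 25.340651910519227 3.7
[[0, np.float64(0.0048), np.float64(-0.0087), np.float64(-0.0063), 0, 0, 0], [0, np.float64(0.0033), np.float64(-0.0104), np.float64(-0.0043), 0, 0, 0], [0, np.float64(0.0015), np.float64(-0.0115), np.float64(-0.002), 0, 0, 0], [0, np.float64(-0.0003), np.float64(-0.0117), np.float64(0.0004), 0, 0, 0], [0, np.float64(-0.0021), np.float64(-0.0112), np.float64(0.0028), 0, 0, 0], [0, np.float64(-0.0038), np.float64(-0.0099), np.float64(0.0051), 0, 0, 0], [0, np.float64(-0.0052), np.float64(-0.0079), np.float64(0.0069), 0, 0, 0], [0, np.float64(-0.0063), np.float64(-0.0054), np.float64(0.0083), 0, 0, 0], [0, np.float64(-0.0069), np.float64(-0.0025), np.float64(0.0092), 0, 0, 0], [0, np.float64(-0.007), np.float64(0.0005), np.float64(0.0094), 0, 0, 0], [0, np.float64(-0.0067), np.float64(0.0035), np.float64(0.009), 0, 0, 0], [0, np.float64(-0.0059), np.float64(0.0063), np.float64(0.0079), 0, 0, 0]]
```

Emit:
arm_command([
  [[0,0.0038,-0.0087,-0.0071,0,0,0],[0,0.0023,-0.0104,-0.0051,0,0,0],[0,0.0005,-0.0115,-0.0028,0,0,0],[0,-0.0003,-0.0117,0.0004,0,0,0],[0,-0.0021,-0.0112,0.0028,0,0,0],[0,-0.0038,-0.0099,0.0051,0,0,0]],
])

```text
clock: 4.3
eef_pos: [484.1, -35.9, 199.8]
tool_rot: [0.805, 0.501, 0.271, -0.167]
ft_force: [-1.4, 18.3, 16.2]
width: 17.9
grip_force: 28.7
```

```bash
python3 -c "
from h import *
state(.872-np.radians(90))
"
```

```text
err mm (tool) [ 4.6 -3.9 -2.3] F tool [22.4 -9.3 -3.4] w 17.9 28.720851277721522 4.3
```

Emit:
arm_command([
  [[0,-0.0052,-0.0079,0.0069,0,0,0],[0,-0.0063,-0.0054,0.0083,0,0,0],[0,-0.0069,-0.0025,0.0092,0,0,0],[0,-0.007,0.0005,0.0094,0,0,0],[0,-0.0067,0.0035,0.009,0,0,0],[0,-0.0059,0.0063,0.0079,0,0,0],[0,0,0,0,0,0,0]],
])

```text
clock: 5.0
eef_pos: [479.7, -34.1, 134.1]
tool_rot: [0.805, 0.501, 0.269, -0.168]
ft_force: [8.4, 20.0, -4.3]
width: 17.9
grip_force: 28.4
```

```bash
python3 - <<'E'
from h import *
import cv2
from station import snapshot
state(.872-np.pi)
d=snapshot("wrist");s=snapshot("side")
cv2.imwrite('pics/m1.png',np.hstack([cv2.resize(d["color"],(480,360)),cv2.resize(s["color"][200:350,300:400],(240,360))])[:,:,::-1])
state(.872-np.pi)
np.set_printoptions(suppress=True)
wind(.872-np.pi,.872-2*np.pi,12)
E
```

```text
err mm (tool) [ 2.9 -3.1 -0.6] F tool [14.7 -1.3 16.5] w 17.9 28.390203869494144 5.0
err mm (tool) [ 3.2 -3.5 -1. ] F tool [14.3 -1.5 16.6] w 17.9 28.30987656401703 5.1
[[0, np.float64(-0.0048), np.float64(0.0087), np.float64(0.0063), 0, 0, 0], [0, np.float64(-0.0033), np.float64(0.0104), np.float64(0.0043), 0, 0, 0], [0, np.float64(-0.0015), np.float64(0.0115), np.float64(0.002), 0, 0, 0], [0, np.float64(0.0003), np.float64(0.0117), np.float64(-0.0004), 0, 0, 0], [0, np.float64(0.0021), np.float64(0.0112), np.float64(-0.0028), 0, 0, 0], [0, np.float64(0.0038), np.float64(0.0099), np.float64(-0.0051), 0, 0, 0], [0, np.float64(0.0052), np.float64(0.0079), np.float64(-0.0069), 0, 0, 0], [0, np.float64(0.0063), np.float64(0.0054), np.float64(-0.0083), 0, 0, 0], [0, np.float64(0.0069), np.float64(0.0025), np.float64(-0.0092), 0, 0, 0], [0, np.float64(0.007), np.float64(-0.0005), np.float64(-0.0094), 0, 0, 0], [0, np.float64(0.0067), np.float64(-0.0035), np.float64(-0.009), 0, 0, 0], [0, np.float64(0.0059), np.float64(-0.0063), np.float64(-0.0079), 0, 0, 0]]
```

View pics/m1.png

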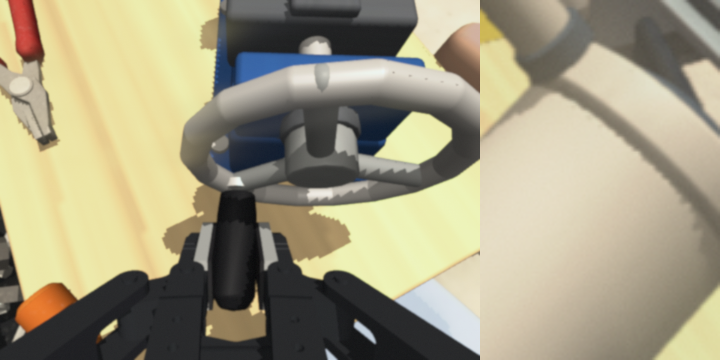

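Emit:
arm_command([
  [[0,-0.0048,0.0087,0.0063,0,0,0],[0,-0.0033,0.0104,0.0043,0,0,0],[0,-0.0015,0.0115,0.002,0,0,0],[0,0.0003,0.0117,-0.0004,0,0,0],[0,0.0021,0.0112,-0.0028,0,0,0],[0,0.0038,0.0099,-0.0051,0,0,0],[0,0.0052,0.0079,-0.0069,0,0,0],[0,0.0063,0.0054,-0.0083,0,0,0],[0,0.0069,0.0025,-0.0092,0,0,0],[0,0.007,-0.0005,-0.0094,0,0,0],[0,0.0067,-0.0035,-0.009,0,0,0],[0,0.0059,-0.0063,-0.0079,0,0,0]],
])

```text
clock: 6.3
eef_pos: [539.9, -66.1, 192.2]
tool_rot: [0.806, 0.502, 0.268, -0.167]
ft_force: [-6.5, 0.9, -10.2]
width: 18.0
grip_force: 29.8
```

```bash
python3 - <<'E'
from h import *
state(.872)
wind(.872,.4,2)
E
```

```text
err mm (tool) [ 1.9 -3.9 -1.7] F tool [-7.7 -6.3  6.9] w 18.0 29.754089578671028 6.3
[[0, np.float64(0.0044), np.float64(-0.0077), np.float64(-0.0058), 0, 0, 0], [0, np.float64(0.0031), np.float64(-0.0092), np.float64(-0.0042), 0, 0, 0]]
```

Emit:
arm_command([
  [[0,0.0044,-0.0077,-0.0058,0,0,0],[0,0.0031,-0.0092,-0.0042,0,0,0],[0.6,0,0,0,0,0,0],[0.6,0,0,0,0,0,0],[0.6,0,0,0,0,0,0],[0.6,0,0,-0.02,0,0,0],[0.6,0,0,-0.03,0,0,0],[0.6,0,0,-0.03,0,0,0],[0.6,0,0,-0.03,0,0,0],[0.6,0,0,0,0,0,0]],
])

```text
clock: 7.3
eef_pos: [497.8, -120.3, 295.5]
tool_rot: [0.806, 0.502, 0.27, -0.163]
ft_force: [0.3, 0.1, -0.1]
width: 51.3
grip_force: 0.0
```

```bash
python3 - <<'E'
from h import *
import cv2
from station import snapshot
d=snapshot("top");cv2.imwrite('pics/t2.png',cv2.resize(d["color"][160:280,235:435],(800,480),interpolation=cv2.INTER_CUBIC)[:,:,::-1]);pickle.dump(d,open('pics/t2.pkl','wb'))
p,R,s=now();print(p,s['ft_force'],s['width'],s['joint_positions'].round(2))
RT=tool(PT[2]+np.pi)
pt=np.array([PT[0],PT[1],142.]);
Rm=(Ro.from_matrix(R)*Ro.from_rotvec(Ro.from_matrix(R.T@RT).as_rotvec()*.55)).as_matrix()
p,R=plan(p,R,[460,60,380],Rm,10)
p,R=plan(p,R,pt+[0,0,100],RT,10)
plan(p,R,pt,RT,4)
E
```

```text
[ 497.60191795 -119.15334713  294.06915767] [1.85170581e-04 3.41160799e-03 3.46242073e-01] 51.30278314467 [-0.75  0.33  1.64  0.62  1.41 -0.47]
10 x [0.0214, -0.0011, 0.0016, 2.23, -1.1, -6.66]
[[505, -102, 306], [512, -66, 327], [509, -28, 346], [496, 10, 362], [474, 45, 375]]
10 x [0.0026, 0.018, 0.0169, 1.82, -0.9, -5.45]
[[470, 80, 368], [486, 120, 344], [494, 161, 317], [496, 202, 289], [492, 241, 258]]
4 x [0.0001, 0.0001, 0.025, 0.0, -0.0, -0.01]
[[487, 259, 217], [487, 259, 167]]
```

View pics/t2.png

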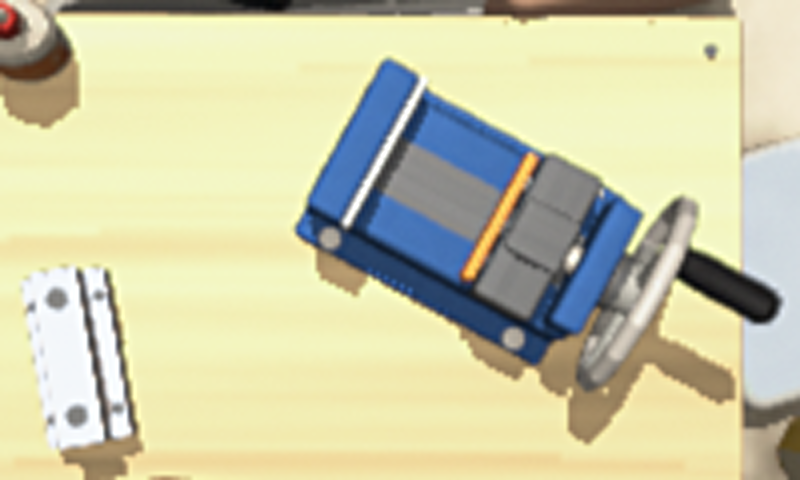

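Emit:
arm_command([
  [[0.8,0.0214,-0.0011,0.0016,2.23,-1.1,-6.66],[0.8,0.0214,-0.0011,0.0016,2.23,-1.1,-6.66],[0.8,0.0214,-0.0011,0.0016,2.23,-1.1,-6.66],[0.8,0.0214,-0.0011,0.0016,2.23,-1.1,-6.66],[0.8,0.0214,-0.0011,0.0016,2.23,-1.1,-6.66],[0.8,0.0214,-0.0011,0.0016,2.23,-1.1,-6.66],[0.8,0.0214,-0.0011,0.0016,2.23,-1.1,-6.66],[0.8,0.0214,-0.0011,0.0016,2.23,-1.1,-6.66],[0.8,0.0214,-0.0011,0.0016,2.23,-1.1,-6.66],[0.8,0.0214,-0.0011,0.0016,2.23,-1.1,-6.66]],
])

```text
clock: 8.35
eef_pos: [459.3, 62.6, 378.7]
tool_rot: [0.374, 0.912, 0.145, -0.09]
ft_force: [0.5, -0.8, -0.5]
width: 68.6
grip_force: 0.0
```

Emit:
arm_command([
  [[0.8,0.0026,0.018,0.0169,1.82,-0.9,-5.45],[0.8,0.0026,0.018,0.0169,1.82,-0.9,-5.45],[0.8,0.0026,0.018,0.0169,1.82,-0.9,-5.45],[0.8,0.0026,0.018,0.0169,1.82,-0.9,-5.45],[0.8,0.0026,0.018,0.0169,1.82,-0.9,-5.45],[0.8,0.0026,0.018,0.0169,1.82,-0.9,-5.45],[0.8,0.0026,0.018,0.0169,1.82,-0.9,-5.45],[0.8,0.0026,0.018,0.0169,1.82,-0.9,-5.45],[0.8,0.0026,0.018,0.0169,1.82,-0.9,-5.45],[0.8,0.0026,0.018,0.0169,1.82,-0.9,-5.45],[0.8,0,0,0,0,0,0],[0.8,0,0,0,0,0,0]],
])

```text
clock: 9.55
eef_pos: [485.5, 260.8, 240.8]
tool_rot: [-0.089, 0.996, 0.001, -0.002]
ft_force: [-0.6, 0.4, -0.3]
width: 68.1
grip_force: 0.0
```

```bash
python3 - <<'E'
from h import *
p,R,s=now();print(p,s['ft_force'],s['width'],s['joint_positions'].round(2))
RT=tool(PT[2]+np.pi)
print(np.degrees(Ro.from_matrix(R.T@RT).as_rotvec()))
plan(p,R,[PT[0],PT[1],142.],RT,4)
E
```

```text
[485.48980823 260.80897125 240.76122207] [-0.59466995  0.40369296 -0.34104518] 68.11312280714544 [ 0.38  0.38  1.51  0.    1.25 -1.37]
[ 0.14282931 -0.22691555  0.09365229]
4 x [-0.0004, -0.0006, 0.0247, 0.04, -0.06, 0.02]
[[486, 260, 216], [487, 259, 167]]
```

Emit:
arm_command([
  [[0.8,-0.0004,-0.0006,0.0247,0.04,-0.06,0.02],[0.8,-0.0004,-0.0006,0.0247,0.04,-0.06,0.02],[0.8,-0.0004,-0.0006,0.0247,0.04,-0.06,0.02],[0.8,-0.0004,-0.0006,0.0247,0.04,-0.06,0.02],[0.8,0,0,0,0,0,0],[0.3,0,0,0,0,0,0],[0,0,0,0,0,0,0],[0,0,0,0,0,0,0],[0,0,0,0,0,0,0],[0,0,0,0,0,0,0],[0,0,0,0,0,0,0]],
], grip_force=50)

```text
clock: 10.65
eef_pos: [488.9, 258.5, 144.3]
tool_rot: [-0.088, 0.996, 0.0, 0.002]
ft_force: [-0.9, 0.7, 7.8]
width: 23.0
grip_force: 49.6
```

```bash
python3 - <<'E'
from h import *
import cv2
from station import snapshot
p,R,s=now();print(p,s['ft_force'],s['width'],s['grip_force'])
# block pose relative to tool assumed: x from self-centring, y from fit
p0=p.copy();R0=R
th=np.array([487.1,259.0,0])
print('tcp minus tee in tool axes',R.T@(p-[487.1,259,142]))
E
```

```text
[488.90264719 258.49981758 144.2844616 ] [-0.90393253  0.6527643   7.78666703] 23.031723370961146 49.576839208602905
tcp minus tee in tool axes [-1.69756346 -0.80830727 -2.27670854]
```

```bash
python3 - <<'E'
from h import *
p,R,s=now()
RV=tool(PV[2]); 
hov=l2w(PV,[[17,-1.7,0]])[0]; hov[2]=274
p,R=plan(p,R,p+[0,0,131],R,4)
p,R=plan(p,R,hov,RV,10)
plan(p,R,hov-[0,0,60],RV,5)
E
```

```text
4 x [-0.0002, 0.0, -0.0327, 0.0, 0.0, 0.0]
[[489, 259, 177], [489, 259, 242]]
10 x [-0.011, -0.0179, 0.0001, 0.01, 0.03, 3.69]
[[503, 243, 275], [528, 209, 275], [548, 172, 275], [563, 133, 275], [573, 92, 274]]
5 x [-0.0001, -0.0, 0.0121, -0.01, -0.01, 0.0]
[[577, 71, 262], [577, 71, 238], [577, 71, 214]]
```

Emit:
arm_command([
  [[0,-0.0002,0,-0.02,0,0,0],[0,-0.0002,0,-0.0327,0,0,0],[0,-0.0002,0,-0.0327,0,0,0],[0,-0.0002,0,-0.0327,0,0,0],[0,0,0,-0.0127,0,0,0]],
])

```text
clock: 11.15
eef_pos: [489.5, 258.7, 277.4]
tool_rot: [-0.088, 0.996, 0.001, 0.003]
ft_force: [0.9, -0.1, -4.8]
width: 23.3
grip_force: 50.8
```

Emit:
arm_command([
  [[0,-0.011,-0.0179,0.0001,0.01,0.03,3.69],[0,-0.011,-0.0179,0.0001,0.01,0.03,3.69],[0,-0.011,-0.0179,0.0001,0.01,0.03,3.69],[0,-0.011,-0.0179,0.0001,0.01,0.03,3.69],[0,-0.011,-0.0179,0.0001,0.01,0.03,3.69],[0,-0.011,-0.0179,0.0001,0.01,0.03,3.69],[0,-0.011,-0.0179,0.0001,0.01,0.03,3.69],[0,-0.011,-0.0179,0.0001,0.01,0.03,3.69],[0,-0.011,-0.0179,0.0001,0.01,0.03,3.69],[0,-0.011,-0.0179,0.0001,0.01,0.03,3.69],[0,0,0,0,0,0,0],[0,0,0,0,0,0,0]],
])

```text
clock: 12.35
eef_pos: [576.0, 71.1, 273.2]
tool_rot: [0.232, 0.973, -0.001, -0.001]
ft_force: [0.6, 0.4, -4.5]
width: 23.1
grip_force: 50.8
```

```bash
python3 - <<'E'
from h import *
import cv2
from station import snapshot
p,R,s=now();print(p,s['ft_force'],s['width'],s['joint_positions'].round(2))
RV=tool(PV[2]);hov=l2w(PV,[[17,-1.7,0]])[0];hov[2]=214
plan(p,R,hov,RV,5)
d=snapshot("side");cv2.imwrite('pics/s3.png',cv2.resize(d["color"][180:330,250:400],(600,600),interpolation=cv2.INTER_CUBIC)[:,:,::-1]);pickle.dump(d,open('pics/s3.pkl','wb'))
E
```

```text
[575.97972662  71.10341127 273.20328187] [ 0.6398963   0.43539305 -4.47276794] 23.114248219562587 [ 0.02  0.39  1.4  -0.    1.35 -1.08]
5 x [-0.0002, 0.0001, 0.0118, -0.02, -0.03, 0.0]
[[576, 71, 261], [577, 71, 238], [577, 71, 214]]
```

View pics/s3.png

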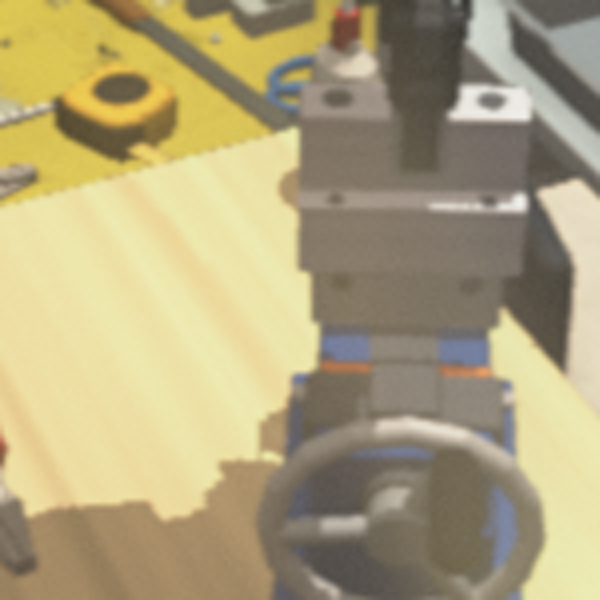

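Emit:
arm_command([
  [[0,0,0.0001,0.0118,-0.02,-0.03,0],[0,0,0.0001,0.0118,-0.02,-0.03,0],[0,0,0.0001,0.0118,-0.02,-0.03,0],[0,0,0.0001,0.0118,-0.02,-0.03,0],[0,0,0.0001,0.0118,-0.02,-0.03,0],[0,0,0,0.003,0,0,0],[0,0,0,0.003,0,0,0],[0,0,0,0,0,0,0]],
])

```text
clock: 13.2
eef_pos: [576.4, 71.6, 207.8]
tool_rot: [0.232, 0.973, -0.0, 0.0]
ft_force: [0.7, -0.2, -4.7]
width: 23.0
grip_force: 50.6
```

Emit:
arm_command([
  [[0,0,0,0.002,0,0,0],[0,0,0,0.0015,0,0,0],[0,0,0,0,0,0,0]],
])

```text
clock: 13.5
eef_pos: [576.4, 71.7, 204.5]
tool_rot: [0.232, 0.973, -0.0, 0.0]
ft_force: [-0.2, -0.4, -5.3]
width: 23.2
grip_force: 50.8
```

Emit:
arm_command([
  [[0,0,0,0.0015,0,0,0],[0,0,0,0.001,0,0,0],[0,0,0,0,0,0,0]],
])

```text
clock: 13.8
eef_pos: [576.7, 72.0, 204.0]
tool_rot: [0.232, 0.973, 0.0, 0.001]
ft_force: [-9.0, 2.7, 24.2]
width: 23.3
grip_force: 54.7
```

Emit:
arm_command([
  [[0,0,0,-0.001,0,0,0],[0.5,0,0,0,0,0,0],[0.5,0,0,0,0,0,0],[0.5,0,0,0,0,0,0],[0.5,0,0,-0.015,0,0,0],[0.5,0,0,-0.03,0,0,0],[0.5,0,0,-0.03,0,0,0],[0.5,0,0,-0.03,0,0,0],[0.6,0,0,0,0,0,0]],
], grip_force=25)

```text
clock: 14.7
eef_pos: [578.0, 71.7, 311.9]
tool_rot: [0.232, 0.973, 0.001, 0.003]
ft_force: [-0.4, 0.6, -1.2]
width: 51.2
grip_force: 0.0
```

```bash
python3 - <<'E'
from h import *
p,R,s=now();print(p,s['ft_force'],s['width'])
p1=grip_tcp(.4,x=-136,back=100);print(p1)
Rm=(Ro.from_matrix(R)*Ro.from_rotvec(Ro.from_matrix(R.T@RW).as_rotvec()*.5)).as_matrix()
p,R=plan(p,R,[530,-30,350],Rm,9)
p,R=plan(p,R,p1,RW,9)
E
```

```text
[577.98959935  71.73833353 311.89144761] [-0.35407067  0.61170922 -1.2208817 ] 51.163790561330146
[ 500.06668828 -115.95566774  282.24774473]
9 x [-0.004, -0.0115, -0.0058, -1.58, 1.61, 4.82]
[[576, 60, 318], [570, 36, 328], [560, 12, 337], [547, -10, 344], [530, -30, 350]]
9 x [-0.0122, -0.0039, 0.0019, -1.58, 1.62, 4.82]
[[530, -42, 344], [528, -64, 330], [522, -84, 315], [513, -102, 299], [500, -116, 282]]
```

Emit:
arm_command([
  [[0.6,-0.004,-0.0115,-0.0058,-1.58,1.61,4.82],[0.6,-0.004,-0.0115,-0.0058,-1.58,1.61,4.82],[0.6,-0.004,-0.0115,-0.0058,-1.58,1.61,4.82],[0.6,-0.004,-0.0115,-0.0058,-1.58,1.61,4.82],[0.6,-0.004,-0.0115,-0.0058,-1.58,1.61,4.82],[0.6,-0.004,-0.0115,-0.0058,-1.58,1.61,4.82],[0.6,-0.004,-0.0115,-0.0058,-1.58,1.61,4.82],[0.6,-0.004,-0.0115,-0.0058,-1.58,1.61,4.82],[0.6,-0.004,-0.0115,-0.0058,-1.58,1.61,4.82]],
])

```text
clock: 15.6
eef_pos: [528.1, -30.7, 345.9]
tool_rot: [0.571, 0.803, 0.146, -0.092]
ft_force: [0.0, -0.5, -0.3]
width: 51.3
grip_force: 0.0
```

Emit:
arm_command([
  [[0.6,-0.0122,-0.0039,0.0019,-1.58,1.62,4.82],[0.6,-0.0122,-0.0039,0.0019,-1.58,1.62,4.82],[0.6,-0.0122,-0.0039,0.0019,-1.58,1.62,4.82],[0.6,-0.0122,-0.0039,0.0019,-1.58,1.62,4.82],[0.6,-0.0122,-0.0039,0.0019,-1.58,1.62,4.82],[0.6,-0.0122,-0.0039,0.0019,-1.58,1.62,4.82],[0.6,-0.0122,-0.0039,0.0019,-1.58,1.62,4.82],[0.6,-0.0122,-0.0039,0.0019,-1.58,1.62,4.82],[0.6,-0.0122,-0.0039,0.0019,-1.58,1.62,4.82],[0.6,0,0,0,0,0,0],[0.6,0,0,0,0,0,0]],
])

```text
clock: 16.7
eef_pos: [497.9, -116.3, 278.5]
tool_rot: [0.809, 0.497, 0.266, -0.168]
ft_force: [0.6, 0.6, 0.2]
width: 51.4
grip_force: 0.0
```

```bash
python3 - <<'E'
from h import *
import cv2
from station import snapshot
d=snapshot("wrist");pickle.dump(d,open('pics/w2.pkl','wb'))
t=snapshot("top");pickle.dump(t,open('pics/t3.pkl','wb'))
cv2.imwrite('pics/w2.png',np.hstack([cv2.resize(d["color"],(480,360)),cv2.resize(t["color"][170:250,305:365],(270,360),interpolation=cv2.INTER_CUBIC)])[:,:,::-1])
p,R,s=now();print(p,s['ft_force'],s['width'])
plan(p,R,grip_tcp(.4,x=-136),RW,5)
print(proj(d,l2w(PV,[[-132,-45*np.sin(.4),78+45*np.cos(.4)]]))*.75)
E
```

```text
[ 498.45733606 -115.97066714  278.99415242] [-0.30721912  0.48610701  0.35163448] 51.771476524678306
5 x [0.0005, 0.0003, 0.0196, -0.06, 0.04, -0.01]
[[504, -105, 264], [515, -84, 233], [527, -62, 202]]
[[236.91556107 176.48280503]]
```

View pics/w2.png

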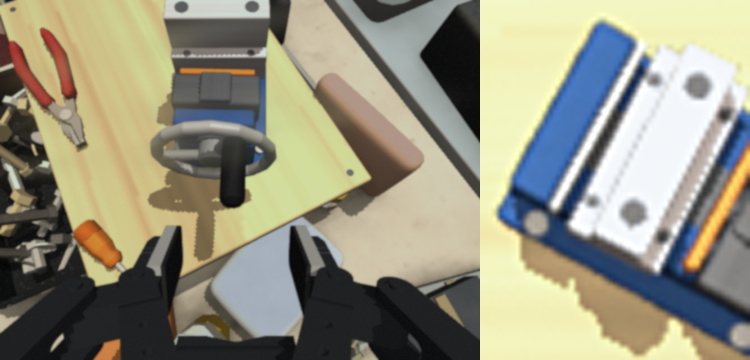

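```bash
python3 - <<'E'
from h import *
t=pickle.load(open('pics/t3.pkl','rb'))
u=np.array([[690,45],[735,65],[655,270],[578,238]],float);u=np.c_[305+(u[:,0]-480)/4.5,170+u[:,1]/4.5]-.4
j=np.array([[645,42],[558,207]],float);j=np.c_[305+(j[:,0]-480)/4.5,170+j[:,1]/4.5]-.4
def f(q,z,L,uv): return (proj(t,l2w(q,L,z))-uv).ravel()
a=least_squares(f,[577,71,1.1],args=(228,[[12,-45,0],[-12,-45,0],[-12,45,0],[12,45,0]],u[[0,1,2,3]]),x_scale=[10,10,.1])
print(a.x,a.fun.round(1),(a.x[:2]-PV[:2])@rz(PV[2])[:2,:2])
b=least_squares(f,[577,71,1.1],args=(194,[[45,-42,0],[45,42,0]],j),x_scale=[10,10,.1]);print(b.x,b.fun.round(1),(a.x[:2]-b.x[:2])@rz(b.x[2])[:2,:2])
wind(.35,.35+np.radians(180),12)
E
```

```text
[572.53925299  74.10988545   1.12829939] [-1.2  0.2  0.3  1.2 -2.4 -1.6  3.3  0.1] [17.72085097  3.53467417]
[568.47234065  59.18291959   1.09047142] [ 0.2 -0.5 -0.2  0.4] [15.11709002  3.29054327]
[[0, np.float64(-0.0033), np.float64(0.0104), np.float64(0.0043), 0, 0, 0], [0, np.float64(-0.0048), np.float64(0.0087), np.float64(0.0064), 0, 0, 0], [0, np.float64(-0.0059), np.float64(0.0063), np.float64(0.0079), 0, 0, 0], [0, np.float64(-0.0067), np.float64(0.0035), np.float64(0.009), 0, 0, 0], [0, np.float64(-0.007), np.float64(0.0005), np.float64(0.0094), 0, 0, 0], [0, np.float64(-0.0069), np.float64(-0.0026), np.float64(0.0092), 0, 0, 0], [0, np.float64(-0.0062), np.float64(-0.0054), np.float64(0.0083), 0, 0, 0], [0, np.float64(-0.0052), np.float64(-0.0079), np.float64(0.0069), 0, 0, 0], [0, np.float64(-0.0038), np.float64(-0.0099), np.float64(0.005), 0, 0, 0], [0, np.float64(-0.0021), np.float64(-0.0112), np.float64(0.0028), 0, 0, 0], [0, np.float64(-0.0003), np.float64(-0.0117), np.float64(0.0004), 0, 0, 0], [0, np.float64(0.0015), np.float64(-0.0115), np.float64(-0.002), 0, 0, 0]]
```

Emit:
arm_command([
  [[0.6,0.0005,-0.0018,0.0196,-0.06,0.04,-0.01],[0.6,0.0005,-0.001,0.0196,-0.06,0.04,-0.01],[0.6,0.0005,0,0.0196,-0.06,0.04,-0.01],[0.6,0.0005,0,0.0196,-0.06,0.04,-0.01],[0.6,0.0005,0,0.0196,-0.06,0.04,-0.01],[0.3,0,0,0,0,0,0],[0,0,0,0,0,0,0],[0,0,0,0,0,0,0],[0,0,0,0,0,0,0],[0,0,0,0,0,0,0]],
])

```text
clock: 17.8
eef_pos: [523.0, -60.7, 202.5]
tool_rot: [0.809, 0.496, 0.27, -0.166]
ft_force: [4.9, 6.0, -4.2]
width: 18.1
grip_force: 24.5
```

```bash
python3 - <<'E'
from h import *
for w in(.3,.35,.4):state(w)
E
```

```text
err mm (tool) [-2.7 -0.2 -0.4] F tool [3.5 1.7 7.9] w 18.1 24.535775268515554 17.8
err mm (tool) [-2.2 -2.4 -1. ] F tool [3.5 1.7 7.9] w 18.1 24.535775268515554 17.8
err mm (tool) [-1.7 -4.5 -1.7] F tool [3.5 1.7 7.9] w 18.1 24.535775268515554 17.8
```

Emit:
arm_command([
  [[0,-0.0033,0.0104,0.0043,0,0,0],[0,-0.0048,0.0087,0.0064,0,0,0],[0,-0.0059,0.0063,0.0079,0,0,0],[0,-0.0067,0.0035,0.009,0,0,0],[0,-0.007,0.0005,0.0094,0,0,0],[0,-0.0069,-0.0026,0.0092,0,0,0],[0,-0.0062,-0.0054,0.0083,0,0,0],[0,-0.0052,-0.0079,0.0069,0,0,0],[0,-0.0038,-0.0099,0.005,0,0,0],[0,-0.0021,-0.0112,0.0028,0,0,0],[0,-0.0003,-0.0117,0.0004,0,0,0],[0,0.0015,-0.0115,-0.002,0,0,0]],
])

```text
clock: 19.0
eef_pos: [495.4, -46.3, 117.8]
tool_rot: [0.809, 0.496, 0.27, -0.166]
ft_force: [10.8, 16.9, -5.4]
width: 18.2
grip_force: 25.4
```

```bash
python3 - <<'E'
from h import *
state(.35+np.pi)
wind(.35+np.pi,.35+np.pi*1.5,6)
wind(.35+np.pi*1.5,5.76,4)
E
```

```text
err mm (tool) [-2.  -2.6 -0.6] F tool [12.7  1.9 16.3] w 18.2 25.36635049735196 19.0
[[0, np.float64(0.0033), np.float64(-0.0104), np.float64(-0.0043), 0, 0, 0], [0, np.float64(0.0048), np.float64(-0.0087), np.float64(-0.0064), 0, 0, 0], [0, np.float64(0.0059), np.float64(-0.0063), np.float64(-0.0079), 0, 0, 0], [0, np.float64(0.0067), np.float64(-0.0035), np.float64(-0.009), 0, 0, 0], [0, np.float64(0.007), np.float64(-0.0005), np.float64(-0.0094), 0, 0, 0], [0, np.float64(0.0069), np.float64(0.0026), np.float64(-0.0092), 0, 0, 0]]
[[0, np.float64(0.0043), np.float64(0.0033), np.float64(-0.0057), 0, 0, 0], [0, np.float64(0.0039), np.float64(0.0045), np.float64(-0.0051), 0, 0, 0], [0, np.float64(0.0033), np.float64(0.0055), np.float64(-0.0044), 0, 0, 0], [0, np.float64(0.0027), np.float64(0.0064), np.float64(-0.0036), 0, 0, 0]]
```

Emit:
arm_command([
  [[0,0.0033,-0.0104,-0.0043,0,0,0],[0,0.0048,-0.0087,-0.0064,0,0,0],[0,0.0059,-0.0063,-0.0079,0,0,0],[0,0.0067,-0.0035,-0.009,0,0,0],[0,0.007,-0.0005,-0.0094,0,0,0],[0,0.0069,0.0026,-0.0092,0,0,0],[0,0.0043,0.0033,-0.0057,0,0,0],[0,0.0039,0.0045,-0.0051,0,0,0],[0,0.0033,0.0055,-0.0044,0,0,0]],
])

```text
clock: 19.9
eef_pos: [481.8, -38.7, 195.2]
tool_rot: [0.808, 0.496, 0.269, -0.168]
ft_force: [-6.6, 13.3, 7.9]
width: 17.8
grip_force: 26.9
```

```bash
python3 - <<'E'
from h import *
import cv2
from station import snapshot
state(5.76-.17)
d=snapshot("wrist");t=snapshot("top");pickle.dump((d,t),open('pics/w4.pkl','wb'))
cv2.imwrite('pics/w4.png',np.hstack([cv2.resize(d["color"][0:240,160:480],(440,330),interpolation=cv2.INTER_CUBIC),cv2.resize(t["color"][170:236,305:375],(350,330),interpolation=cv2.INTER_CUBIC)])[:,:,::-1])
state(5.76-.17)
E
```

```text
err mm (tool) [-1.2 -4.9 -0.6] F tool [ 11.8 -12.   -0.9] w 17.8 26.87905228813179 19.9
err mm (tool) [-0.9 -3.7 -1.1] F tool [ 15.5 -12.3 -10.8] w 18.5 27.603919690009207 20.0
```

View pics/w4.png

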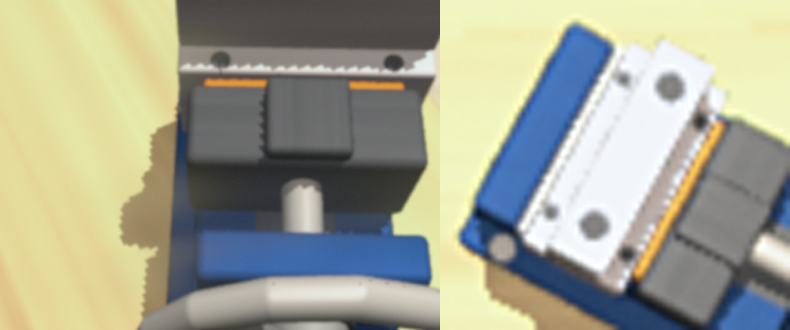

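```bash
python3 - <<'E'
from h import *
import cv2
d4,t4=pickle.load(open('pics/w4.pkl','rb'))
d2=pickle.load(open('pics/w2.pkl','rb'));t2=pickle.load(open('pics/t2.pkl','rb'));t3=pickle.load(open('pics/t3.pkl','rb'))
def org(d,xf,pv=PV):
    im=d["color"].astype(float); o=np.clip((im[...,0]-im[...,2]-40)/130,0,1)*(im[...,0]>im[...,1]*1.25)
    q=proj(d,l2w(pv,[[xf,-35,91],[xf,35,91]])); m=np.zeros(im.shape[:2],np.uint8)
    cv2.line(m,tuple(np.int32(q[0])),tuple(np.int32(q[1])),1,25)
    o=o*m; L=np.linalg.norm(q[1]-q[0]); return o.sum(),(o>0).sum(),L,q.round(0).tolist()
for n,d,xf in(('t2free',t2,-15),('t3free',t3,-15.5),('t4',t4,1),('w2free',d2,-15.5),('w4',d4,1)):
    print(n,org(d,xf))
def thick(d,xf,e):   # predicted px between pad front top edge and jaw top front edge, at y=±28
    a=proj(d,l2w(PV,[[xf,28,91],[xf,-28,91]]));b=proj(d,l2w(PV,[[xf-e,28,100],[xf-e,-28,100]]));b2=proj(d,l2w(PV,[[xf-e,28,91],[xf-e,-28,91]]))
    return (b-a)[:,1].round(1),(b2-a)[:,1].round(1)
print('w2',thick(d2,-15.5,8)); 
for e in(2,3,4,5,6):print('w4',e,thick(d4,1,e))
for n,d,xf in(('w2',d2,-15.5),('w4',d4,1)):
    a=proj(d,l2w(PV,[[xf,28,91],[xf,-28,91]]))
    for c in a: 
        c=np.int32(c);col=d["color"][c[1]-16:c[1]+16,c[0]-1:c[0]+2].astype(int).mean(1);print(n,c,(col[:,0]-col[:,2]).round().astype(int).tolist())
# angle from hand positions
pv=np.array(PV)
for P in([544,-63.7,193.2],[539.9,-66.1,192.2],[523,-60.7,202.5],[495.4,-46.3,117.8],now()[0]):
    g=(np.array(P)-RW[:,2]*19-[pv[0],pv[1],98])@rz(pv[2]); print(g.round(1),np.hypot(g[1],g[2]-78).round(1),(np.arctan2(-g[1],g[2]-78)%6.283).round(2),(np.arctan2(-g[1]+2.5,g[2]-78)%6.283).round(2))
E
```

```text
t2free (np.float64(64.19999999999999), np.int64(101), np.float64(35.22578729403536), [[368.0, 196.0], [352.0, 228.0]])
t3free (np.float64(64.35384615384615), np.int64(102), np.float64(35.22610381090325), [[368.0, 196.0], [352.0, 228.0]])
t4 (np.float64(34.93076923076923), np.int64(59), np.float64(35.21566800588488), [[360.0, 193.0], [344.0, 224.0]])
w2free (np.float64(483.14615384615377), np.int64(810), np.float64(101.03571842751874), [[341.0, 90.0], [240.0, 91.0]])
w4 (np.float64(359.96153846153845), np.int64(558), np.float64(147.0444992120099), [[456.0, 56.0], [309.0, 57.0]])
w2 (array([1.2, 1.2]), array([9.7, 9.7]))
w4 2 (array([-10.9, -11. ]), array([3.4, 3.4]))
w4 3 (array([-9.2, -9.2]), array([5.1, 5.1]))
w4 4 (array([-7.4, -7.5]), array([6.8, 6.8]))
w4 5 (array([-5.7, -5.7]), array([8.5, 8.5]))
w4 6 (array([-3.9, -4. ]), array([10.2, 10.2]))
w2 [250  90] [8, 12, 13, 11, 9, 8, 8, 7, 7, 7, 7, 7, 5, 6, 6, 18, 55, 107, 141, 152, 153, 153, 151, 134, 93, 37, 6, 0, -1, -1, -1, -1]
w2 [331  90] [7, 11, 12, 9, 7, 5, 5, 6, 6, 5, 6, 5, 6, 5, 5, 5, 9, 34, 82, 126, 147, 151, 150, 151, 148, 125, 73, 23, 2, -1, -1, -1]
w4 [323  56] [6, 6, 6, 5, 6, 5, 4, 5, 9, 14, 17, 17, 15, 11, 9, 10, 27, 74, 126, 157, 160, 149, 103, 42, 7, 0, -1, -1, -1, -1, -2, -2]
w4 [441  56] [10, 6, 3, 2, 1, 0, -1, 0, 2, 1, 2, 5, 11, 15, 14, 10, 8, 8, 26, 73, 129, 161, 165, 155, 113, 53, 11, -1, -2, -2, -2, -1]
[-129.5  -33.2  110.4] 46.4 0.8 0.83
[-133.5  -30.6  109.4] 43.8 0.77 0.81
[-136.3  -13.1  119.7] 43.7 0.3 0.36
[-135.9   18.1   35. ] 46.6 3.54 3.49
[-135.3   32.5  113. ] 47.7 5.53 5.57
```

Emit:
arm_command([
  [[0,0.0027,0.0064,-0.0036,0,0,0],[0,0,0,0,0,0,0],[0.6,0,0,0,0,0,0],[0.6,0,0,0,0,0,0],[0.6,0,0,0,0,0,0],[0.6,0,0,-0.02,0,0,0],[0.6,0,0,-0.03,0,0,0],[0.6,0,0,-0.03,0,0,0],[0.6,0,0,-0.03,0,0,0],[0.6,0,0,0,0,0,0],[0.6,0,0,0,0,0,0]],
])

```text
clock: 21.1
eef_pos: [459.1, -102.8, 286.6]
tool_rot: [0.809, 0.496, 0.27, -0.166]
ft_force: [0.4, -0.0, 0.0]
width: 51.3
grip_force: 0.0
```

```bash
python3 - <<'E'
from h import *
import cv2
from station import snapshot
d=snapshot("wrist");t=snapshot("top");sd=snapshot("side");pickle.dump((d,t,sd),open('pics/w5.pkl','wb'))
state(5.76)
d4,t4=pickle.load(open('pics/w4.pkl','rb'));t2=pickle.load(open('pics/t2.pkl','rb'));d2=pickle.load(open('pics/w2.pkl','rb'))
def fw(d,xf):
    r=[]
    for y in range(-30,31,2):
        if abs(y)<18: continue
        a,b=proj(d,l2w(PV,[[xf+12,y,91],[xf-16,y,91]]))
        s=np.linspace(0,1,281); q=a+(b-a)*s[:,None]
        im=cv2.remap(d["color"],q[None,:,0].astype(np.float32),q[None,:,1].astype(np.float32),cv2.INTER_LINEAR)[0].astype(int)
        o=im[:,0]-im[:,2]; r.append((o>75).sum()*.1)
    return np.median(r),np.std(r)
for n,d_,x in(('t2',t2,-15.5),('t4',t4,1),('t5',t,1),('w2',d2,-15.5),('w4',d4,1),('w5',d,1)):print(n,fw(d_,x))
# dark handle position in wrist image
q=proj(d,l2w(PV,[[-132,-45*np.sin(w),78+45*np.cos(w)] for w in(5.5,5.6,5.7,5.8,5.9)]));print(q.round(0).tolist())
r=int(q[2,1]);g=d["color"].max(2)
for rr in(r-10,r,r+10):
    c=np.where(g[rr,150:450]<60)[0]+150;print(rr,c.min() if len(c) else 0,c.max() if len(c) else 0,len(c))
E
```

```text
err mm (tool) [  -2.6   -3.4 -109.5] F tool [-0.5 -0.6 -0.9] w 51.1 0.0 21.25
t2 (np.float64(6.7), np.float64(0.37416573867739417))
t4 (np.float64(4.5), np.float64(0.12876968840942835))
t5 (np.float64(3.7), np.float64(0.21582778471054462))
w2 (np.float64(6.6000000000000005), np.float64(0.059333027592272054))
w4 (np.float64(3.4000000000000004), np.float64(0.10301575072754254))
w5 (np.float64(2.75), np.float64(0.0903507902905252))
[[300.0, 237.0], [306.0, 235.0], [312.0, 234.0], [319.0, 232.0], [326.0, 231.0]]
223 298 328 31
233 297 328 32
243 297 327 31
```

```bash
python3 -c "
from station import bot
print(bot.sign_off())"
```

```text
the job is handed in; nothing more can be done
None
```

The tee block is clamped rib up in the vice, about central and against the fixed jaw, with the spring pad sunk about 3.8 mm of its 8 mm. The arm is clear of everything, the pliers, glue bottle and screwdriver were left alone, and the job was handed in at about 21 s; sign-off gave no verdict.

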